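# Move the gel cassettes from the transport rack into the tank carrier

## Task

Swing the grey transport rack's retaining bar right over to the front until it clicks open, then slide every gel cassette up out of the rack and stand each one upright, green strip on top, fully home in a slot of its own in the white carrier (any slots). When all are in, swing the carrier's carry handle up until it clicks upright, ready for the tank; do not knock over the bottles.

Things in the scene. Friction and masses are not known exactly. Their poses are not given: they have to be found in the camera images.
- rack: grey transport rack holding the cassettes, loose on the bench, about 1.8 kg, 116 (x) x 195 (y) x 73 mm high, hinge ears 112 mm high at its front; origin at the centre of its underside, z up, y along its row of four slots (at y = -66, -22, 22, 66 mm, built like the carrier's, floor 10 mm up, so cassette tops are 110 mm up); its front, to which the bar swings, is -x
- bail (a joint): angle (rad) of the rack's retaining bar, a steel U-bail hinged along the rack's y. 0 = closed, bar 122 mm up over the middle of the cassette tops, blocking them; it swings up and over to the rack's front (-x), radius 69 mm, to its end stop at 2.35, where the bar is 90 mm up in front of the rack. Stays where left, under 2 N to move; up to 4 N to pass a spring plunger between 1.7 and 2.0, which then snaps it home and holds it
- bail_grip (a point): middle of the orange round grip (13 mm diameter, 50 mm long, along the rack's y) on the bar's end, on the bar's line, sticking out beyond the rack's +y end (137 mm from the rack's middle); pinch it from above and follow the arc about bail_hinge
- bail_hinge (a point): point on the bar's hinge axis level with the grip along the rack's y; in the rack's axes x = -60, y = 137, z = 80 mm (the closed grip is 55 mm towards +x and 42 mm above it)
- carrier: white lift-out carrier of the running tank with blue trim, loose on the bench, about 1.5 kg, empty at the start, 116 (x) x 195 (y) x 73 mm high, hinge ears 98 mm high; origin at the centre of its underside, z up, y along its row of four slots. A cassette fully home has its centre 60 mm above the underside and its faces across y
- handle (a joint): angle (rad) of the carrier's carry handle, a steel U-bail hinged along the carrier's y, radius 120 mm. 0 = folded level out to the carrier's -x side (grip 66 mm up); it swings up to its end stop at 1.57, upright over the cassettes (grip 186 mm up). Stays where left, 2 N to move; up to 4 N to pass a spring plunger between 0.9 and 1.25, which then snaps it home and holds it
- handle_grip (a point): centre of the black round grip (16 mm diameter, 100 mm long, along the carrier's y) on the handle's crossbar; pinch it from above and follow the arc about handle_hinge
- handle_hinge (a point): middle of the handle's hinge axis; in the carrier's axes x = 0, y = 0, z = 66 mm
- carrier_slot_1 (a point): centre of the floor of a carrier slot, at y = -66 mm, z = 10 mm of the carrier. The slot is 11 mm wide along y, between upright guides at x = +-41 to +-53 mm that reach 62 mm up and flare out to 73 mm up; 106 mm long along x
- carrier_slot_2 (a point): centre of the floor of a carrier slot, at y = -22 mm, z = 10 mm of the carrier. The slot is 11 mm wide along y, between upright guides at x = +-41 to +-53 mm that reach 62 mm up and flare out to 73 mm up; 106 mm long along x
- carrier_slot_3 (a point): centre of the floor of a carrier slot, at y = 22 mm, z = 10 mm of the carrier. The slot is 11 mm wide along y, between upright guides at x = +-41 to +-53 mm that reach 62 mm up and flare out to 73 mm up; 106 mm long along x
- carrier_slot_4 (a point): centre of the floor of a carrier slot, at y = 66 mm, z = 10 mm of the carrier. The slot is 11 mm wide along y, between upright guides at x = +-41 to +-53 mm that reach 62 mm up and flare out to 73 mm up; 106 mm long along x
- cassette_1_center (a point): centre of a gel cassette: a clear flat plate 100 mm wide (its x), 8 mm thick (its y), 100 mm high (its z, up), about 90 g, with white edges and a green strip along its top 20 mm by which it is pinched across its thickness. Stands upright in a slot of the rack at the start (or is absent)
- cassette_2_center (a point): centre of a gel cassette: a clear flat plate 100 mm wide (its x), 8 mm thick (its y), 100 mm high (its z, up), about 90 g, with white edges and a green strip along its top 20 mm by which it is pinched across its thickness. Stands upright in a slot of the rack at the start (or is absent)
- cassette_3_center (a point): centre of a gel cassette: a clear flat plate 100 mm wide (its x), 8 mm thick (its y), 100 mm high (its z, up), about 90 g, with white edges and a green strip along its top 20 mm by which it is pinched across its thickness. Stands upright in a slot of the rack at the start (or is absent)
- cassette_4_center (a point): centre of a gel cassette: a clear flat plate 100 mm wide (its x), 8 mm thick (its y), 100 mm high (its z, up), about 90 g, with white edges and a green strip along its top 20 mm by which it is pinched across its thickness. Stands upright in a slot of the rack at the start (or is absent)
- bottle_stain: glass bottle with blue cap and brownish contents, 62 mm wide, 137 mm high; bystander behind the work; origin at the centre of its underside
- bottle_buffer: clear glass bottle with blue cap, 74 mm wide, 167 mm high; bystander behind the work; origin at the centre of its underside

How it is judged:
By the outcome, as a careful person would: the job done as asked, in the order asked, and still so for the second after the job is handed in, with the robot touching nothing.
Of cassette_1, cassette_2, cassette_3, cassette_4 only 3 to 4 are there at a start; the rules pass over those that are not, and their reading is None.
At some moment in a run one of carrier, rack may be knocked a few centimetres aside while the robot is not near it.
It also fails if it takes over 210 s, if anything falls off the work surface, if the arm or the gripper's body presses on something with over 40 N, if the wrist force passes 120 N, or if a joint passes its speed limit or range.

## Robot

A 7-joint arm with a two-finger parallel gripper is mounted at the origin on a cart in front of the work surface, level with it; the furniture and walls round the work are solid. World frame = base frame: x ahead of the robot, y to its left, z up, the work surface at z = 0. Lengths are in m, angles in rad, forces in N, time in s.
With the tool pointing down it reaches from about 0.4 to 0.9 m from the base axis. Payload 5.5 kg.
Tool frame: the origin (TCP) lies between the finger pads; the fingertips stand 19 mm ahead of it and the grasp point (between the pads) is the TCP; z points along the fingers, y is the line along which they close (so a half turn about z gives the same grasp; the last joint's range is limited). The gripper opens to 85 mm and grips with 20 to 120 N. Pads are 22 mm wide; open, the fingers measure 114 mm over their backs; the gripper's body (76 mm by 85 mm) begins 54 mm behind the grasp point. The pads swing forward as they close: fully open they stand 13 mm farther back than shut.
Start: joints at [-1.043, 0.501, -0.427, 1.55, 0.221, 1.138, -0.21], TCP at [0.17, 0.627, 0.25] pointing down, gripper open.
Joint ranges: [-2.88, 2.88], [-0.31, 2.03], [-1.54, 1.56], [0.2, 2.42], [-1.41, 4.55], [0.19, 2.02], [-2.57, 2.57]. Speed limits (rad/s): [2.57, 2.57, 3.14, 3.14, 3.14, 3.14, 3.14].

## Interface

Orientations are given as a rotation vector (axis times angle).
In Python, from workcell import bot gives the robot as it stands.
- The arm moves only by the shell command python3 -m pendant 'ROWS' [OPENING] [FORCE]. ROWS is JSON, a list that holds one entry, the list of rows, each a list of 4 numbers: the shift along the world's x, y, z in cm, then the turn about the world's z in rad. A call has exactly 8 rows; each row is the pose to reach, as a shift and turn from the pose commanded when the call began; what a row does not reach only later rows make up. A row lasts 1/8 s, in which the tool goes at most 62.5 mm and 10.7 degrees, less where a joint would pass 70% of its speed; a pose out of reach is approached as far as the arm can. A call with a gripper value outside its range is refused whole. OPENING is the closure in counts, from 0 (fully open) to 255 (shut), set as the call begins (- or left out, the last holds). The fingers move at their own pace and stop on an object; FORCE is the grip in N (left out, the last holds). Time passes only in rows, so rows that repeat a pose let the fingers close, or fill a call up. It gives the time, the measured TCP pose, the force, the opening and the grip force at its end, in the units of the state.
- bot.get_obs(): the state, without advancing time (a new reading comes with each control period).
- bot.get_image(name): name is "side" or "top"; returns a dict with "color" (480x640x3 uint8, red, green, blue), "fx", "fy", "cx", "cy" (pixels), "T" (4x4, takes a point from camera to world coordinates). Camera axes: x right, y up, looking along -z (the intrinsics and any distortion apply to the point x, -y, -z); pixel columns grow to the right and rows downward; lengths in m; the calibration is good to about 2 mm. A picture is of the moment at which its call begins. There is no depth.
- bot.hand_in(): hands the job in; it is judged then, once.
Trained networks look in a picture, given as the dict that the camera call returned (one of the last four; its "shot" number tells which), for a name from the list of things; names that differ only in an ending like _2 or _b are one class to them, and where a whole thing is asked for, a point or a joint stands for the part that bears it (a point fixed in the world has none). Each returns a list of dicts, best first, with "score" (0 to 1); they miss things now and then, are a little off and sometimes report something else, mostly with a low value. They report only what shows in the picture. A call takes as long as a camera call.
- bot.boxes_of(picture, name): "point" ([x, y, z] in m, in world coordinates, good to about 4 mm: the middle of the surface that is visible of it).
The state is a dict: "clock": time; "joint_pos": joint angles; "dq": joint speeds; "effort": joint torques, N m; "tcp_pos": TCP position; "orientation": TCP orientation; "contact_force": force on the tool from outside, world axes, zero at the start; "moment": the same for the moment, N m; "width": finger opening in m; "finger_force": force on a finger pad.
Only numpy, scipy, OpenCV 4.12 (cv2) and the standard library are available. Lean on these libraries where they do the work, as an engineer would, in place of code of your own. Each camera call takes 0.05 s, during which the arm holds its last target. There are 200 camera calls.

## Working session

There is one attempt and no reset: what is moved stays moved. The work goes in short steps, Python scripts to look and compute and a shell command to move; the robot and the scene stay as the last step left them, time stands still between calls to the robot, and variables do not carry over. Pictures are saved under pics/ and viewed, at most 14 in all, crops included, and the job is handed in when it is done.

```bash
mkdir -p pics; ls
cat > h.py <<'E'
from workcell import bot
import numpy as np, cv2
def px(im,P):
    T=np.array(im["T"]);p=np.linalg.inv(T)@np.append(P,1)
    return im["cx"]+im["fx"]*p[0]/-p[2], im["cy"]+im["fy"]*-p[1]/-p[2]
def ray(im,u,v,z):
    T=np.array(im["T"]);d=T[:3,:3]@np.array([(u-im["cx"])/im["fx"],-(v-im["cy"])/im["fy"],-1]);o=T[:3,3]
    return o+d*(z-o[2])/d[2]
def save(im,n): cv2.imwrite("pics/"+n+".png",im["color"][:,:,::-1])
E
python3 - <<'E'
from h import *
o=bot.get_obs(); print(o)
for c in ("top","side"):
    im=bot.get_image(c); save(im,c+"0"); print(c,{k:im[k] for k in im if k!="color"})
    for n in ["rack","carrier","bail_grip","bail_hinge","handle_grip","handle_hinge","carrier_slot_1","cassette_1_center","bottle_stain","bottle_buffer"]:
        print(n,[(np.round(r["point"],3).tolist(),round(r["score"],2)) for r in bot.boxes_of(im,n)][:6])
E
```

```text
pics
{'clock': 0.0, 'joint_pos': array([-1.04278297,  0.5018603 , -0.42679826,  1.55149393,  0.22077947,
        1.1383219 , -0.21034815]), 'dq': array([-1.03856307e-03,  2.58622823e-04,  1.19195049e-03, -1.23753047e-03,
        3.44741659e-04, -1.19082535e-03,  2.04040900e-07]), 'effort': array([-1.07412267e-03, -5.69516551e+01, -5.81693843e+00, -2.80944407e+01,
        1.05194692e-02,  1.20286099e-02,  5.90804120e-06]), 'tcp_pos': array([0.16997724, 0.62666609, 0.24923387]), 'orientation': array([-0.41468707, -3.11375061,  0.00313797]), 'contact_force': array([0.29691748, 0.62136216, 0.029436  ]), 'moment': array([-0.01244397,  0.0137305 ,  0.08915966]), 'finger_force': 0.0, 'width': 0.08530769046958366}
top {'fx': 489.34372229285003, 'fy': 489.34372229285003, 'cx': 319.36741835546553, 'cy': 242.0397126106044, 'T': array([[-0.00830378,  0.99631638, -0.08535055,  0.49249564],
       [-0.99990332, -0.00922501, -0.01040471,  0.0282719 ],
       [-0.01115374,  0.0852559 ,  0.99629666,  1.18642367],
       [ 0.        ,  0.        ,  0.        ,  1.        ]]), 'shot': 1}
rack [([0.538,
[... 868 characters left out ...]
835126,  0.47800819,  0.52230203],
       [ 0.        ,  0.        ,  0.        ,  1.        ]]), 'shot': 2}
rack [([0.512, 0.313, 0.062], 0.64), ([0.542, 0.329, 0.133], 0.5)]
carrier [([0.558, -0.176, 0.051], 0.95)]
bail_grip [([0.544, 0.326, 0.128], 0.64)]
bail_hinge [([0.543, 0.326, 0.132], 0.78)]
handle_grip [([0.481, -0.136, 0.083], 0.66), ([0.514, 0.314, 0.062], 0.38)]
handle_hinge [([0.481, -0.138, 0.075], 0.58)]
carrier_slot_1 [([0.564, -0.169, 0.055], 0.75), ([0.715, 0.0, 0.07], 0.67)]
cassette_1_center [([0.516, 0.164, 0.096], 0.67), ([0.562, 0.29, 0.09], 0.42), ([0.54, 0.329, 0.132], 0.41)]
bottle_stain [([0.708, -0.004, 0.069], 0.94)]
bottle_buffer [([0.783, 0.002, 0.101], 0.85)]
```

View pics/top0.png

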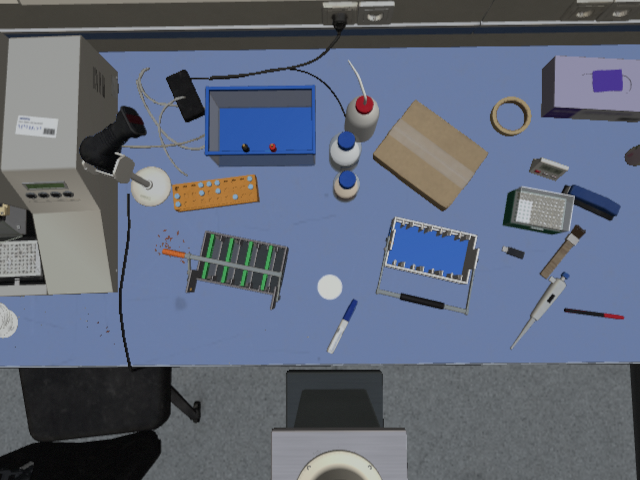

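View pics/side0.png

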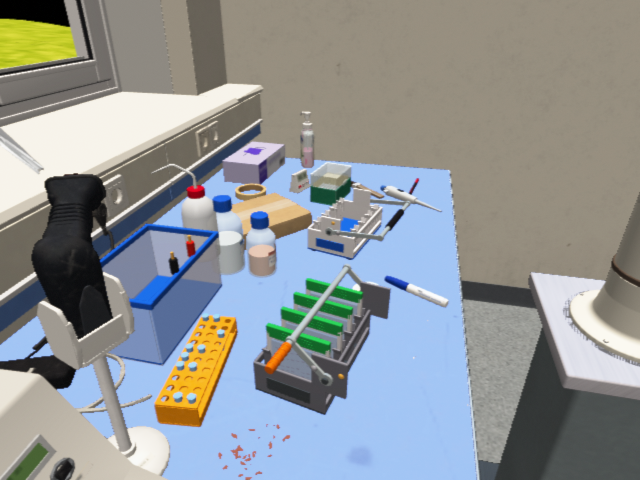

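The top view shows the rack at about (240,265), with four green strips and the orange grip at (174,253). The carrier is at (430,250) with its handle folded towards the robot, and the bottles are at (345,150–185). I'll enlarge both for fitting.

Run:
```python
from h import *
a=cv2.imread("pics/top0.png")
r=cv2.resize(a[215:325,150:310],None,fx=5,fy=5,interpolation=cv2.INTER_CUBIC);cv2.imwrite("pics/r.png",r)
r=cv2.resize(a[210:320,365:495],None,fx=5,fy=5,interpolation=cv2.INTER_CUBIC);cv2.imwrite("pics/c.png",r)
```

```text
(no output)
```

View pics/r.png

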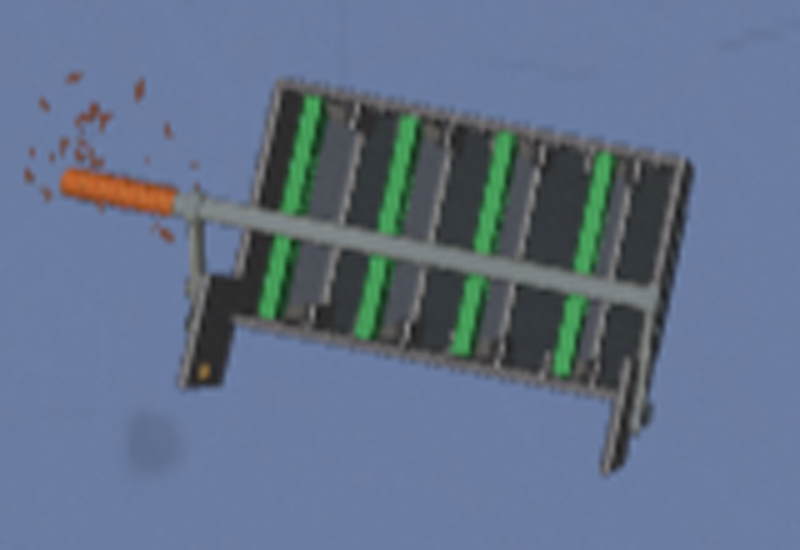

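View pics/c.png

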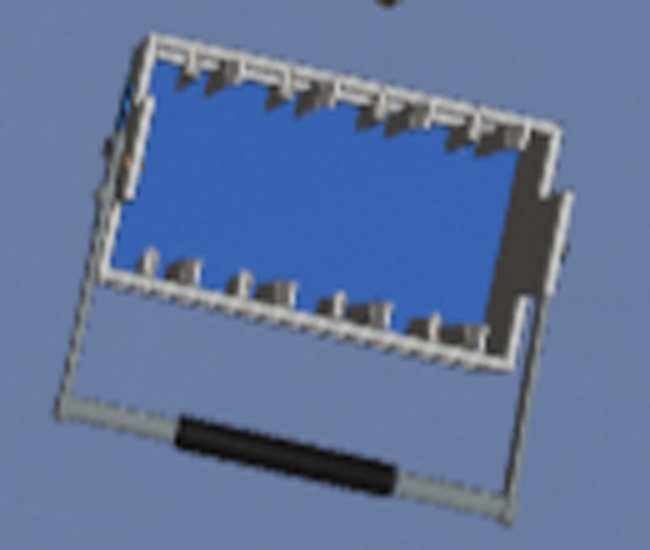

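The rack crop shows clear strip ends, with the grip on the +y (left) side and the front facing the robot. The carrier crop shows a clear rim, with the grip in front. I'll fit both poses.

```bash
cat >> h.py <<'E'
from scipy.optimize import least_squares
def fit(im,P,U,x0):
    P=np.array(P,float);U=np.array(U,float)
    def W(s):
        c,n=np.cos(s[2]),np.sin(s[2]);return P@np.array([[c,-n,0],[n,c,0],[0,0,1]]).T+[s[0],s[1],0]
    f=lambda s:(np.array([px(im,p) for p in W(s)])-U).ravel()
    r=least_squares(f,x0,loss="soft_l1");return r.x,r.fun.reshape(-1,2)
def loc(s,p):
    c,n=np.cos(s[2]),np.sin(s[2]);return np.array([s[0]+c*p[0]-n*p[1],s[1]+n*p[0]+c*p[1],p[2]])
E
python3 - <<'E'
from h import *
im=bot.get_image("top")
P=[];U=[]
for y,a,b in ((.066,(313,97),(268,317)),(.022,(408,117),(367,337)),(-.022,(505,133),(461,353)),(-.066,(604,153),(562,373))):
    P+=[(.05,y,.11),(-.05,y,.11)];U+=[a,b]
P+=[(-.005,.162,.122),(-.005,.112,.122)];U+=[(62,182),(178,200)]
U=np.array(U)/5+[150,215]-.4
s,e=fit(im,P,U,[.54,.2,-.2]);print("rack",s.round(4),np.abs(e).max(0),e.round(1).tolist())
print("grip",loc(s,(-.005,.137,.122)),"hinge",loc(s,(-.06,.137,.08)))
for i,y in enumerate((-.066,-.022,.022,.066)): print("cas",i+1,loc(s,(0,y,.1)).round(4))
P=[(.058,.0975,.073),(.058,-.0975,.073),(-.058,-.0975,.073),(-.058,.0975,.073),(-.12,.05,.066),(-.12,-.05,.066)]
U=np.array([(150,38),(560,128),(512,365),(103,275),(178,432),(395,480)])/5+[365,210]-.4
s,e=fit(im,P,U,[.56,-.2,-.2]);print("carr",s.round(4),e.round(1).tolist())
for i,y in enumerate((-.066,-.022,.022,.066)): print("slot",i+1,loc(s,(0,y,.01)).round(4))
print("hg",loc(s,(-.12,0,.066)))
from scipy.spatial.transform import Rotation as R
print(R.from_rotvec(bot.get_obs()["orientation"]).as_matrix().round(3))
E
```

```text
rack [ 0.5432  0.2221 -0.1855] [0.75235986 0.66882376] [[-0.4, 0.1], [-0.2, 0.7], [0.1, -0.4], [-0.4, 0.2], [0.2, -0.1], [0.4, 0.6], [-0.1, -0.7], [-0.1, 0.1], [0.8, -0.4], [-0.1, -0.0]]
grip [0.56354163 0.357633   0.122     ] hinge [0.50948548 0.3677786  0.08      ]
cas 1 [0.531  0.1572 0.1   ]
cas 2 [0.5391 0.2004 0.1   ]
cas 3 [0.5472 0.2437 0.1   ]
cas 4 [0.5554 0.2869 0.1   ]
carr [ 0.5691 -0.2154 -0.2136] [[-0.2, -1.3], [1.9, -2.1], [2.4, 0.5], [-0.6, 0.9], [-0.7, 0.6], [-0.7, 0.1]]
slot 1 [ 0.5551 -0.2799  0.01  ]
slot 2 [ 0.5644 -0.2369  0.01  ]
slot 3 [ 0.5737 -0.1939  0.01  ]
slot 4 [ 0.583  -0.1509  0.01  ]
hg [ 0.45178044 -0.18999836  0.066     ]
[[-0.965  0.262 -0.   ]
 [ 0.262  0.965  0.   ]
 [ 0.     0.    -1.   ]]
```

```bash
python3 -m pendant '[[[5,-3.4,0,-0.18],[10,-6.8,0,-0.36],[15,-10.2,0,-0.55],[20,-13.6,0,-0.74],[25,-17,0,-0.93],[30,-20.4,0,-1.11],[35,-23.8,0,-1.3],[39.4,-26.9,0,-1.48]]]' 80 40
python3 -c "
from h import *
o=bot.get_obs();print(o['joint_pos'].round(2),o['tcp_pos'],o['width'])
from scipy.spatial.transform import Rotation as R
print(R.from_rotvec(o['orientation']).as_matrix().round(3))"
```

```text
clock: 2.15
tcp_pos: [0.566, 0.3567, 0.2505]
orientation: [2.413, 2.011, 0.001]
contact_force: [0.9, -0.1, 0.1]
width: 0.0588
finger_force: 0.0
[-0.6   0.5  -0.    1.51  0.    1.13 -0.78] [0.56601151 0.35665976 0.25052376] 0.058822237631983174
[[ 0.18   0.984  0.001]
 [ 0.984 -0.18   0.   ]
 [ 0.     0.001 -1.   ]]
```

```bash
python3 -m pendant '[[[0,0,-3,0],[0,0,-6,0],[0,0,-9,0],[0,0,-11,0],[0,0,-12.5,0],[0,0,-12.9,0],[0,0,-12.9,0],[0,0,-12.9,0]]]' 80 40
python3 - <<'E'
from h import *
im=bot.get_image("side");u,v=map(int,px(im,[.5635,.3576,.122]));print(u,v)
c=im["color"][max(0,v-100):v+100,max(0,u-130):u+130,::-1];cv2.imwrite("pics/g1.png",cv2.resize(c,None,fx=3,fy=3))
E
```

```text
clock: 3.15
tcp_pos: [0.5647, 0.3588, 0.1225]
orientation: [2.406, 2.02, 0.003]
contact_force: [0.6, 0.9, -0.2]
width: 0.0584
finger_force: 0.0
279 360
```

View pics/g1.png

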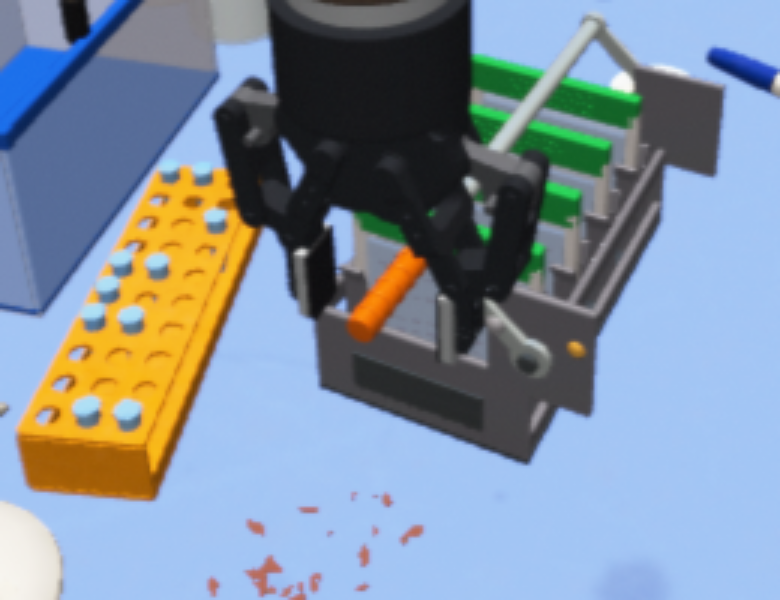

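The fingers straddle the orange grip. Next I'll close them.

```bash
python3 -m pendant '[[[0,0,0,0],[0,0,0,0],[0,0,0,0],[0,0,0,0],[0,0,0,0],[0,0,0,0],[0,0,0,0],[0,0,0,0]]]' 235 30
python3 - <<'E'
from h import *
x=np.array([np.cos(-.1855),np.sin(-.1855)])
p0=np.array([np.cos(.652),np.sin(.652)])*6.92
for a in np.arange(.15,2.45,.15):
    d=np.array([np.cos(.652+a),np.sin(.652+a)])*6.92-p0
    print(round(a,2),(x*d[0]).round(2),round(d[1],2))
E
```

```text
clock: 4.2
tcp_pos: [0.5642, 0.3584, 0.1214]
orientation: [-2.406, -2.02, -0.0]
contact_force: [0.1, 0.4, 1.0]
width: 0.0122
finger_force: 29.2
0.15 [-0.68  0.13] 0.77
0.3 [-1.46  0.27] 1.44
0.45 [-2.33  0.44] 1.97
0.6 [-3.27  0.61] 2.37
0.75 [-4.26  0.8 ] 2.62
0.9 [-5.28  0.99] 2.72
1.05 [-6.3   1.18] 2.66
1.2 [-7.29  1.37] 2.45
1.35 [-8.25  1.55] 2.09
1.5 [-9.14  1.72] 1.58
1.65 [-9.95  1.87] 0.95
1.8 [-10.65   2.  ] 0.2
1.95 [-11.24   2.11] -0.64
2.1 [-11.7   2.2] -1.57
2.25 [-12.01   2.25] -2.56
2.4 [-12.18   2.29] -3.58
```

```bash
python3 -m pendant '[[[-0.68,0.13,0.77,0],[-1.46,0.27,1.44,0],[-2.33,0.44,1.97,0],[-3.27,0.61,2.37,0],[-4.26,0.8,2.62,0],[-5.28,0.99,2.72,0],[-6.3,1.18,2.66,0],[-6.3,1.18,2.66,0]]]' - 30
python3 -m pendant '[[[-1,0.19,-0.21,0],[-1.95,0.37,-0.57,0],[-2.84,0.54,-1.08,0],[-3.65,0.69,-1.71,0],[-4.35,0.82,-2.46,0],[-4.94,0.93,-3.3,0],[-5.4,1.02,-4.23,0],[-5.7,1.08,-5.2,0]]]' - 30
```

```text
clock: 5.2
tcp_pos: [0.5019, 0.3686, 0.1496]
orientation: [2.405, 2.017, 0.001]
contact_force: [-0.2, -6.3, 1.3]
width: 0.012
finger_force: 29.3
clock: 6.2
tcp_pos: [0.444, 0.3815, 0.0976]
orientation: [-2.406, -2.019, -0.003]
contact_force: [-1.6, -2.2, 4.0]
width: 0.0121
finger_force: 34.2
```

```bash
python3 -m pendant '[[[-0.1,0.02,-0.5,0],[-0.15,0.03,-0.8,0],[-0.15,0.03,-1.1,0],[-0.15,0.03,-1.1,0],[-0.15,0.03,-1.1,0],[-0.15,0.03,-1.1,0],[-0.15,0.03,-1.1,0],[-0.15,0.03,-1.1,0]]]' - 30
python3 -m pendant '[[[0,0,0,0],[0,0,0,0],[0,0,0,0],[0,0,0,0],[0,0,3,0],[0,0,7,0],[0,0,12,0],[0,0,16,0]]]' 100 30
python3 - <<'E'
from h import *
im=bot.get_image("top");save(im,"t1")
print([(n,[(np.round(r["point"],3).tolist(),round(r["score"],2)) for r in bot.boxes_of(im,n)][:5]) for n in ("bail_grip","handle_grip","cassette_1_center","carrier_slot_1")])
r=cv2.resize(im["color"][190:340,120:320,::-1],None,fx=4,fy=4,interpolation=cv2.INTER_CUBIC);cv2.imwrite("pics/r1.png",r)
E
```

```text
clock: 7.2
tcp_pos: [0.4416, 0.3823, 0.0847]
orientation: [-2.404, -2.02, 0.0]
contact_force: [-5.6, 0.2, 0.7]
width: 0.0119
finger_force: 34.9
clock: 8.2
tcp_pos: [0.443, 0.3814, 0.2471]
orientation: [-2.406, -2.02, -0.003]
contact_force: [0.3, 0.9, 0.2]
width: 0.0519
finger_force: 0.0
[('bail_grip', [([0.426, 0.273, 0.097], 0.73)]), ('handle_grip', [([0.456, -0.183, 0.085], 0.87)]), ('cassette_1_center', [([0.526, 0.155, 0.099], 0.72)]), ('carrier_slot_1', [([0.56, -0.221, 0.013], 0.76), ([0.454, -0.184, 0.084], 0.32), ([0.534, 0.194, 0.096], 0.26)])]
```

View pics/r1.png

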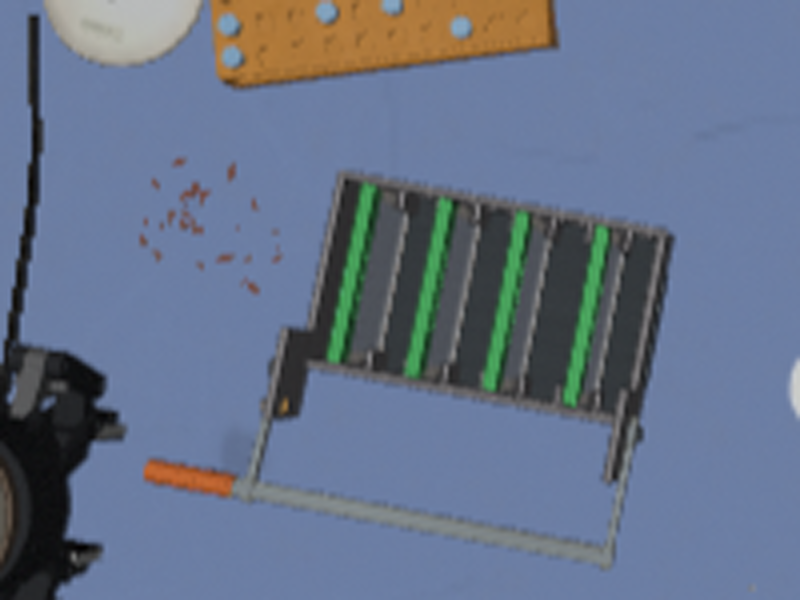

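The bar is now fully over to the front (bar at (430,525) in the crop) and the cassettes are free. I'll refit from the green strips and the carrier's teeth.

```bash
cat >> h.py <<'E'
def greens(im,box=None):
    h=cv2.cvtColor(im["color"],cv2.COLOR_RGB2HSV);m=cv2.inRange(h,(50,110,60),(75,255,255))
    n,_,st,c=cv2.connectedComponentsWithStats(m)
    return [tuple(c[i]) for i in range(1,n) if 60<st[i,4]<600 and st[i,3]>15]
def strip(im,s,y,z=.11):
    q=np.array([px(im,loc(s,(a,y+b,z-d))) for a in (-.05,.05) for b in (-.004,.004) for d in (0,.02)],np.float32)
    m=cv2.moments(cv2.convexHull(q));return np.array([m["m10"]/m["m00"],m["m01"]/m["m00"]])
def fitstrips(im,C,ys,x0,z=.11):
    r=least_squares(lambda s:np.concatenate([strip(im,s,y,z)-c for y,c in zip(ys,C)]),x0);return r.x,r.fun
E
python3 - <<'E'
from h import *
im=bot.get_image("top")
C=sorted(greens(im));print(np.round(C,1).tolist())
C=[c for c in C if 190<c[0]<290 and 225<c[1]<300][::-1]
s,e=fitstrips(im,C,(-.066,-.022,.022,.066),[.54,.22,-.18]);print(s.round(4),e.round(2))
for i,y in enumerate((-.066,-.022,.022,.066)): print("cas",i+1,loc(s,(0,y,.1)).round(4))
r=cv2.resize(im["color"][212:290,380:482,::-1],None,fx=7,fy=7,interpolation=cv2.INTER_CUBIC)
s=[.5691,-.2154,-.2136]
for y in (-.066,-.022,.022,.066):
  for g in (-1,1):
    for d in (-.0055,.0055):
      a=[(np.array(px(im,loc(s,(g*x,y+d,.062))))-[380,212]+.4)*7 for x in (.041,.053)]
      cv2.line(r,*[tuple(map(int,q)) for q in a],(0,0,255),1)
cv2.imwrite("pics/c2.png",r)
E
```

```text
[[207.9, 257.6], [227.3, 261.5], [246.3, 265.2], [266.2, 268.9]]
[ 0.5393  0.2227 -0.1803] [ 0.14 -0.19  0.62  0.09  0.26  0.37  0.28  0.93]
cas 1 [0.5275 0.1577 0.1   ]
cas 2 [0.5354 0.201  0.1   ]
cas 3 [0.5433 0.2443 0.1   ]
cas 4 [0.5512 0.2876 0.1   ]
```

View pics/c2.png

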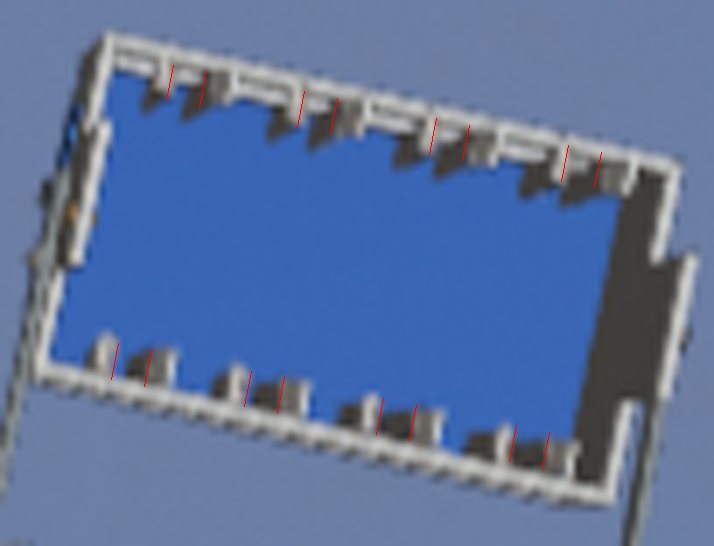

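```bash
python3 -m pendant '[[[1,-2.8,0,0.18],[2,-5.6,0,0.37],[3.2,-8.4,0,0.55],[4.2,-11.2,0,0.74],[5.3,-14,0,0.92],[6.4,-16.8,0,1.11],[7.4,-19.6,0,1.29],[8.5,-22.4,0,1.48]]]' 165 40
python3 -m pendant '[[[0,0,0,0.085],[0,0,0,0.085],[0,0,-3,0.085],[0,0,-5,0.085],[0,0,-7,0.085],[0,0,-7,0.085],[0,0,-7,0.085],[0,0,-7,0.085]]]'
cat >> h.py <<'E'
def st():
    o=bot.get_obs();r=o["orientation"];from scipy.spatial.transform import Rotation as R
    y=R.from_rotvec(r).as_matrix()[:,1];yaw=np.arctan2(-y[0],y[1]);yaw=(yaw+np.pi/2)%np.pi-np.pi/2
    print("tcp",o["tcp_pos"].round(4),"yaw",round(yaw,4),"w",round(o["width"],4),"q",o["joint_pos"].round(2))
    return o["tcp_pos"],yaw
E
python3 - <<'E'
from h import *
st();im=bot.get_image("side");save(im,"s1")
u,v=map(int,px(im,[.53,.18,.12]))
cv2.imwrite("pics/s1c.png",cv2.resize(im["color"][v-90:v+90,u-110:u+110,::-1],None,fx=3,fy=3))
E
```

```text
clock: 9.5
tcp_pos: [0.5268, 0.156, 0.243]
orientation: [-0.408, -3.112, 0.002]
contact_force: [-0.2, -0.7, -0.4]
width: 0.0302
finger_force: 0.0
clock: 10.5
tcp_pos: [0.5281, 0.1576, 0.1758]
orientation: [0.286, 3.127, 0.001]
contact_force: [-0.4, 0.1, 0.6]
width: 0.0303
finger_force: 0.0
tcp [0.5281 0.1576 0.1758] yaw -0.1824 w 0.0303 q [-0.2   0.39 -0.17  1.88  0.08  0.88  0.98]
```

View pics/s1c.png

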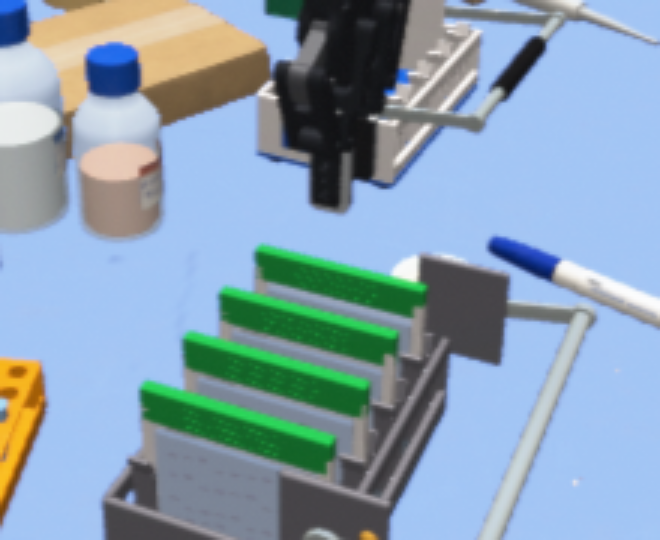

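The gripper stands above the far cassette (strip at (340,280) in the crop), lined up with it. I'll go down and grip.

```bash
python3 -m pendant '[[[0,0,-2,0],[0,0,-4,0],[0,0,-5.5,0],[0,0,-6.7,0],[0,0,-7.5,0],[0,0,-7.5,0],[0,0,-7.5,0],[0,0,-7.5,0]]]' 165 40
python3 -m pendant '[[[0,0,0,0],[0,0,0,0],[0,0,0,0],[0,0,0,0],[0,0,0,0],[0,0,1,0],[0,0,3,0],[0,0,5,0]]]' 250 40
```

```text
clock: 11.55
tcp_pos: [0.528, 0.1574, 0.1004]
orientation: [0.286, 3.128, 0.001]
contact_force: [-0.4, 0.3, -0.4]
width: 0.0301
finger_force: 0.0
clock: 12.55
tcp_pos: [0.5269, 0.1572, 0.1502]
orientation: [-0.285, -3.127, 0.001]
contact_force: [0.5, 0.4, -0.3]
width: 0.0074
finger_force: 39.1
```

```bash
python3 -m pendant '[[[0,0,5,0],[0,0,9,0],[0.3,-5,11,0],[0.6,-10.5,11,0],[1,-16,11,-0.01],[1.3,-21.5,11,-0.01],[1.6,-27,11,-0.02],[2,-32,11,-0.03]]]' 250 40
python3 -m pendant '[[[0.2,-4,0,0],[0.5,-8,0,0],[0.7,-11.7,0,0],[0.7,-11.7,0,0],[0.7,-11.7,-4,0],[0.7,-11.7,-4,0],[0.7,-11.7,-4,0],[0.7,-11.7,-4,0]]]'
python3 - <<'E'
from h import *
t,yaw=st();im=bot.get_image("side");save(im,"s2")
t2=bot.get_image("top");print(np.round(greens(t2),1).tolist())
for n in ("cassette_1_center","handle_grip","carrier"):
  print(n,[(np.round(r["point"],3).tolist(),round(r["score"],2)) for r in bot.boxes_of(t2,n)][:4])
a=im["color"][110:290,270:490,::-1];b=t2["color"][200:320,370:500,::-1]
cv2.imwrite("pics/s2c.png",np.hstack([cv2.resize(a,(440,360)),cv2.resize(b,(390,360))[:,:360]]))
E
```

```text
clock: 13.55
tcp_pos: [0.5468, -0.1649, 0.26]
orientation: [-0.334, -3.123, 0.0]
contact_force: [-0.1, 0.5, -1.4]
width: 0.0077
finger_force: 39.3
clock: 14.55
tcp_pos: [0.5555, -0.2797, 0.2216]
orientation: [0.332, 3.122, -0.001]
contact_force: [0.3, -0.7, -0.5]
width: 0.0073
finger_force: 39.3
tcp [ 0.5555 -0.2797  0.2216] yaw -0.2116 w 0.0073 q [ 0.39  0.44  0.04  1.67 -0.02  1.03  1.8 ]
[[207.9, 257.6], [227.2, 261.7], [246.3, 265.2], [479.1, 265.2]]
cassette_1_center [([0.534, -0.274, 0.194], 0.58), ([0.557, -0.213, 0.012], 0.44), ([0.541, 0.239, 0.086], 0.25)]
handle_grip [([0.451, -0.182, 0.082], 0.55), ([0.56, -0.211, 0.012], 0.47), ([0.534, -0.273, 0.194], 0.44)]
carrier [([0.56, -0.211, 0.01], 0.9)]
```

View pics/s2c.png

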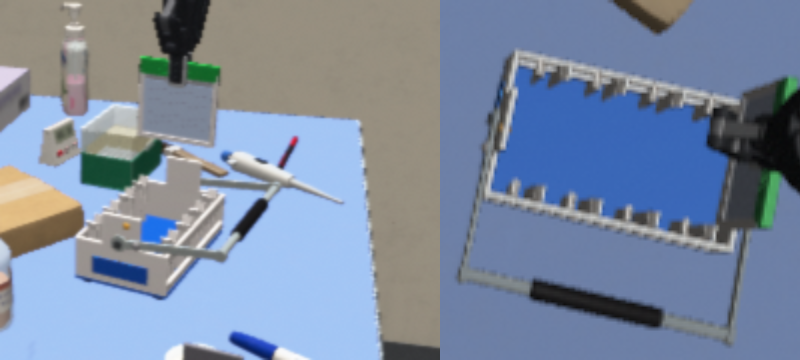

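The cassette hangs upright and centred in the grip over the slot row's right end, and the carrier hasn't moved. I'll lower it in steps.

```bash
python3 -m pendant '[[[0,0,-2,0],[0,0,-4,0],[0,0,-5,0],[0,0,-6,0],[0,0,-7,0],[0,0,-8,0],[0,0,-8.6,0],[0,0,-8.6,0]]]'
python3 -m pendant '[[[0,0,-0.8,0],[0,0,-1.6,0],[0,0,-2.4,0],[0,0,-3,0],[0,0,-3.4,0],[0,0,-3.4,0],[0,0,-3.4,0],[0,0,-3.4,0]]]'
python3 -c "
from h import *
st()"
```

```text
clock: 15.8
tcp_pos: [0.5543, -0.2796, 0.1333]
orientation: [-0.333, -3.123, -0.001]
contact_force: [0.3, 0.3, -1.2]
width: 0.0074
finger_force: 39.4
clock: 16.8
tcp_pos: [0.5546, -0.2799, 0.1004]
orientation: [0.333, 3.124, -0.0]
contact_force: [-2.5, 0.9, 5.5]
width: 0.0073
finger_force: 40.3
tcp [ 0.5546 -0.2799  0.1004] yaw -0.2124 w 0.0073 q [ 0.4   0.59  0.03  1.75 -0.03  0.8   1.8 ]
```

```bash
python3 -m pendant '[[[0,0,0,0],[0,0,0,0],[0,0,0,0],[0,0,0,0],[0,0,2,0],[0,0,5,0],[0,0,9,0],[0,0,12,0]]]' 165 40
python3 - <<'E'
from h import *
t,yaw=st();im=bot.get_image("side");t2=bot.get_image("top");g=sorted(greens(t2));print(np.round(g,1).tolist())
s,e=fitstrips(t2,g[:3][::-1],(-.022,.022,.066),[.54,.22,-.18]);print("rack",s.round(4),e.round(2),loc(s,(0,-.022,.1)))
s=[.5691,-.2154,-.2136];print("slot1 expected strip px",strip(t2,s,-.066))
a=im["color"][110:290,270:490,::-1];b=t2["color"][200:320,370:500,::-1]
cv2.imwrite("pics/s3c.png",np.hstack([cv2.resize(a,(440,360)),cv2.resize(b,(390,360))[:,:360]]))
E
```

```text
clock: 17.8
tcp_pos: [0.5548, -0.2817, 0.2236]
orientation: [0.335, 3.121, -0.004]
contact_force: [0.9, 0.9, 0.8]
width: 0.0299
finger_force: 0.0
tcp [ 0.5548 -0.2817  0.2236] yaw -0.2139 w 0.0299 q [ 0.39  0.44  0.04  1.67 -0.02  1.03  1.8 ]
[[207.9, 257.7], [227.2, 261.7], [246.3, 265.2], [463.5, 263.2]]
rack [ 0.5402  0.2231 -0.1812] [ 0.44 -0.32  0.11 -0.16  0.08  0.44] [0.53623343 0.20142064 0.1       ]
slot1 expected strip px [463.67283763 254.39077078]
```

View pics/s3c.png

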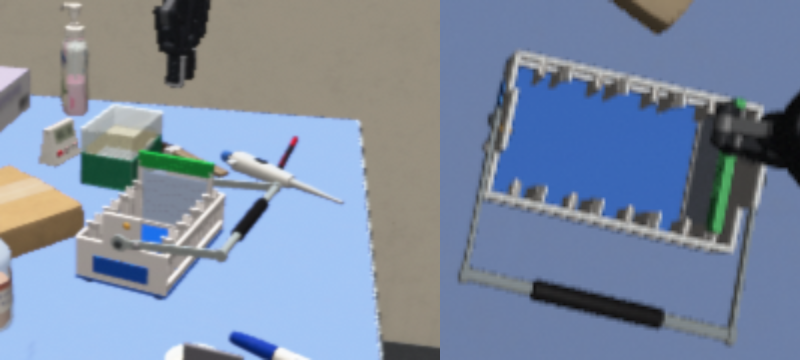

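Cassette 1 is seated in slot 1. Next is cassette 2.

```bash
python3 -m pendant '[[[-0.2,6,1,0],[-0.5,12,1,0],[-0.7,18,1,0.01],[-0.9,24,1,0.01],[-1.2,30,1,0.02],[-1.4,36,1,0.03],[-1.7,42,1,0.03],[-1.9,48.1,1,0.03]]]' 165 40
python3 -m pendant '[[[0,0,0,0],[0,0,0,0],[0,0,-4,0],[0,0,-8,0],[0,0,-11,0],[0,0,-13,0],[0,0,-13,0],[0,0,-13,0]]]'
python3 -c "
from h import *
st()"
```

```text
clock: 18.9
tcp_pos: [0.5358, 0.2018, 0.2306]
orientation: [0.288, 3.127, -0.001]
contact_force: [1.4, -0.8, 0.3]
width: 0.0302
finger_force: 0.0
clock: 19.9
tcp_pos: [0.5366, 0.2, 0.1009]
orientation: [0.289, 3.127, -0.0]
contact_force: [0.6, -0.1, 0.3]
width: 0.0303
finger_force: 0.0
tcp [0.5366 0.2    0.1009] yaw -0.1844 w 0.0303 q [-0.29  0.52 -0.15  1.87  0.11  0.76  0.89]
```

```bash
python3 -m pendant '[[[0,0,0,0],[0,0,0,0],[0,0,0,0],[0,0,0,0],[0,0,0,0],[0,0,2,0],[0,0,5,0],[0,0,8,0]]]' 250 40
python3 -m pendant '[[[0,0,5,0],[0,-3,8,0],[0.5,-9,8,0],[0.9,-15,8,-0.01],[1.3,-21,8,-0.01],[1.7,-27,8,-0.02],[2.1,-33,8,-0.03],[2.4,-38,8,-0.03]]]'
python3 -m pendant '[[[0.2,-3,0,0],[0.4,-5.7,0,0],[0.4,-5.7,0,0],[0.4,-5.7,0,0],[0.4,-5.7,-4,0],[0.4,-5.7,-4,0],[0.4,-5.7,-4,0],[0.4,-5.7,-4,0]]]'
cat >> h.py <<'E'
def look(name):
    t,yaw=st();im=bot.get_image("side");t2=bot.get_image("top");g=sorted(greens(t2));print(np.round(g,1).tolist())
    h=cv2.cvtColor(t2["color"],cv2.COLOR_RGB2HSV)[...,2];m=((h<60)*255).astype(np.uint8);m[:280]=0;m[:,:370]=0;m[330:]=0;m[:,480:]=0
    M=cv2.moments(m,True);c=(M["m10"]/max(M["m00"],1),M["m01"]/max(M["m00"],1))
    s=[.5691,-.2154,-.2136];print("handle px",np.round(c,1),int(M["m00"]),"expected",np.round(px(t2,loc(s,(-.12,0,.066))),1))
    print("slot strips",[strip(t2,s,y).round(1).tolist() for y in (-.066,-.022,.022,.066)])
    a=im["color"][110:290,270:490,::-1];b=t2["color"][200:320,370:500,::-1]
    cv2.imwrite("pics/"+name+".png",np.hstack([cv2.resize(a,(440,360)),cv2.resize(b,(390,360))[:,:360]]));save(im,name+"_s");save(t2,name+"_t")
    return im,t2,g
E
python3 -c "
from h import *
look('p2')"
```

```text
clock: 20.9
tcp_pos: [0.535, 0.2012, 0.1804]
orientation: [-0.285, -3.128, 0.001]
contact_force: [0.4, -0.2, -0.3]
width: 0.0077
finger_force: 39.3
clock: 21.9
tcp_pos: [0.559, -0.1813, 0.2599]
orientation: [-0.335, -3.123, 0.001]
contact_force: [0.5, -0.0, -2.4]
width: 0.0072
finger_force: 39.3
clock: 22.9
tcp_pos: [0.5646, -0.2356, 0.2216]
orientation: [0.332, 3.122, -0.001]
contact_force: [-0.2, 0.4, -0.9]
width: 0.0074
finger_force: 39.3
tcp [ 0.5646 -0.2356  0.2216] yaw -0.2116 w 0.0074 q [ 0.32  0.43  0.04  1.7  -0.02  1.02  1.73]
[[207.9, 257.7], [227.3, 261.5], [456.2, 261.4], [462.5, 267.1]]
handle px [422.1 300.9] 272 expected [421.2 301.1]
slot strips [[463.7, 254.4], [444.1, 250.4], [424.6, 246.3], [405.1, 242.3]]
```

```bash
python3 -m pendant '[[[0,0,-2,0],[0,0,-4,0],[0,0,-5,0],[0,0,-6,0],[0,0,-7,0],[0,0,-8,0],[0,0,-8.6,0],[0,0,-8.6,0]]]'
python3 -m pendant '[[[0,0,-0.8,0],[0,0,-1.6,0],[0,0,-2.4,0],[0,0,-3,0],[0,0,-3.4,0],[0,0,-3.4,0],[0,0,-3.4,0],[0,0,-3.4,0]]]'
python3 -c "
from h import *
st()"
```

```text
clock: 24.0
tcp_pos: [0.5631, -0.2365, 0.1333]
orientation: [-0.334, -3.123, 0.001]
contact_force: [-1.2, -3.5, -3.0]
width: 0.0076
finger_force: 39.3
clock: 25.0
tcp_pos: [0.5636, -0.2368, 0.1012]
orientation: [0.335, 3.123, -0.001]
contact_force: [-5.4, -4.1, 10.4]
width: 0.0074
finger_force: 41.5
tcp [ 0.5636 -0.2368  0.1012] yaw -0.2134 w 0.0074 q [ 0.33  0.57  0.04  1.77 -0.03  0.79  1.73]
```

```bash
python3 -m pendant '[[[0,0,0,0],[0,0,0,0],[0,0,0,0],[0,0,0,0],[0,0,2,0],[0,0,5,0],[0,0,9,0],[0,0,12,0]]]' 165 40
python3 -c "
from h import *
im,t,g=look('p3')
s,e=fitstrips(t,g[:2][::-1],(.022,.066),[.54,.22,-.18]);print('rack',s.round(4),e.round(2),loc(s,(0,.022,.1)))"
```

```text
clock: 26.0
tcp_pos: [0.5644, -0.2361, 0.2234]
orientation: [0.333, 3.121, -0.001]
contact_force: [0.1, -0.7, 0.1]
width: 0.0301
finger_force: 0.0
tcp [ 0.5644 -0.2361  0.2234] yaw -0.2124 w 0.0301 q [ 0.32  0.42  0.04  1.69 -0.02  1.02  1.73]
[[207.9, 257.6], [227.2, 261.6], [442.7, 259.0], [462.5, 266.2]]
handle px [422.1 300.9] 272 expected [421.2 301.1]
slot strips [[463.7, 254.4], [444.1, 250.4], [424.6, 246.3], [405.1, 242.3]]
rack [ 0.5404  0.2234 -0.1812] [-0.05 -0.21 -0.11  0.38] [0.54438565 0.24507256 0.1       ]
```

View pics/p3.png

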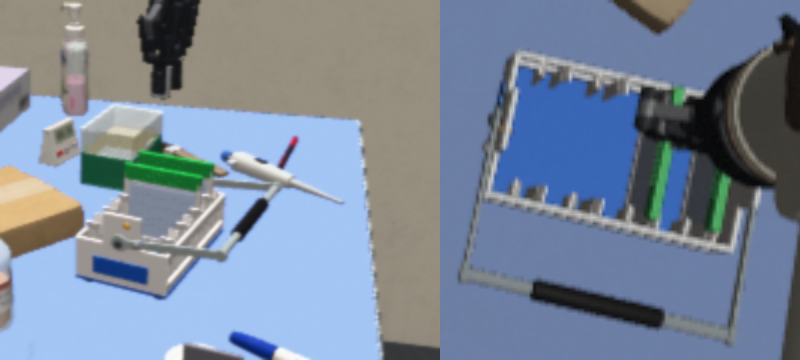

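Both cassettes are level and seated. Next is cassette 3.

```bash
python3 -m pendant '[[[-0.2,6,1,0],[-0.5,12,1,0],[-0.7,18,1,0.01],[-0.9,24,1,0.01],[-1.2,30,1,0.02],[-1.4,36,1,0.03],[-1.7,42,1,0.03],[-2,48.1,1,0.03]]]' 165 40
python3 -m pendant '[[[0,0,0,0],[0,0,0,0],[0,0,-4,0],[0,0,-8,0],[0,0,-11,0],[0,0,-13,0],[0,0,-13,0],[0,0,-13,0]]]'
python3 - <<'E'
from h import *
st();t=bot.get_image("top");print(np.round(sorted(greens(t)),1).tolist())
E
```

```text
clock: 27.1
tcp_pos: [0.5433, 0.2468, 0.2304]
orientation: [0.287, 3.128, -0.0]
contact_force: [1.0, 0.3, -1.0]
width: 0.0304
finger_force: 0.0
clock: 28.1
tcp_pos: [0.5446, 0.2452, 0.1011]
orientation: [0.287, 3.127, 0.001]
contact_force: [0.7, 0.5, -0.6]
width: 0.03
finger_force: 0.0
tcp [0.5446 0.2452 0.1011] yaw -0.183 w 0.03 q [-0.37  0.56 -0.13  1.81  0.1   0.78  0.84]
[[444.5, 251.0], [464.7, 254.8]]
```

```bash
python3 -m pendant '[[[0,0,0,0],[0,0,0,0],[0,0,0,0],[0,0,0,0],[0,0,0,0],[0,0,2,0],[0,0,5,0],[0,0,8,0]]]' 250 40
python3 -m pendant '[[[0,0,5,0],[0,-3,8,0],[0.5,-9,8,0],[0.9,-15,8,-0.01],[1.3,-21,8,-0.01],[1.7,-27,8,-0.02],[2.1,-33,8,-0.03],[2.4,-38,8,-0.03]]]'
python3 -m pendant '[[[0.2,-3,0,0],[0.4,-5.9,0,0],[0.4,-5.9,0,0],[0.4,-5.9,0,0],[0.4,-5.9,-4,0],[0.4,-5.9,-4,0],[0.4,-5.9,-4,0],[0.4,-5.9,-4,0]]]'
python3 -c "
from h import *
look('p4')"
```

```text
clock: 29.15
tcp_pos: [0.5434, 0.2453, 0.1816]
orientation: [-0.286, -3.129, -0.0]
contact_force: [0.2, -0.1, -1.0]
width: 0.0073
finger_force: 39.0
clock: 30.15
tcp_pos: [0.5673, -0.1373, 0.2612]
orientation: [0.335, 3.123, -0.0]
contact_force: [0.1, 0.9, 0.2]
width: 0.0074
finger_force: 39.0
clock: 31.15
tcp_pos: [0.5726, -0.1936, 0.2216]
orientation: [0.332, 3.121, -0.001]
contact_force: [0.8, 0.1, -1.4]
width: 0.0073
finger_force: 39.1
tcp [ 0.5726 -0.1936  0.2216] yaw -0.2116 w 0.0073 q [ 0.25  0.41  0.04  1.71 -0.02  1.01  1.66]
[[207.9, 257.5], [434.3, 258.7], [441.9, 264.1]]
handle px [427.4 301.6] 326 expected [421.2 301.1]
slot strips [[463.7, 254.4], [444.1, 250.4], [424.6, 246.3], [405.1, 242.3]]
```

View pics/p4.png

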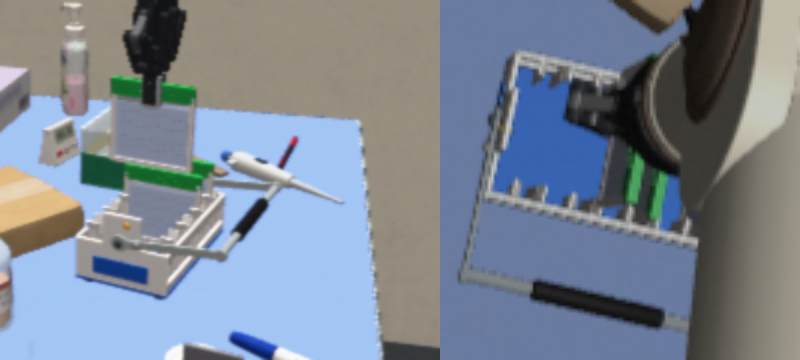

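The carrier hasn't moved. The arm just adds dark pixels beside the handle. I'll lower.

```bash
python3 -m pendant '[[[0,0,-2,0],[0,0,-4,0],[0,0,-5,0],[0,0,-6,0],[0,0,-7,0],[0,0,-8,0],[0,0,-8.6,0],[0,0,-8.6,0]]]'
python3 -m pendant '[[[0,0,-0.8,0],[0,0,-1.6,0],[0,0,-2.4,0],[0,0,-3,0],[0,0,-3.4,0],[0,0,-3.4,0],[0,0,-3.4,0],[0,0,-3.4,0]]]'
python3 -c "
from h import *
st()"
```

```text
clock: 32.25
tcp_pos: [0.5716, -0.1938, 0.1335]
orientation: [-0.333, -3.124, 0.0]
contact_force: [0.0, -0.7, -0.5]
width: 0.0075
finger_force: 39.0
clock: 33.25
tcp_pos: [0.5716, -0.1939, 0.1012]
orientation: [0.333, 3.124, -0.0]
contact_force: [-3.8, -0.5, 9.9]
width: 0.0069
finger_force: 40.8
tcp [ 0.5716 -0.1939  0.1012] yaw -0.2124 w 0.0069 q [ 0.25  0.56  0.04  1.79 -0.03  0.78  1.66]
```

```bash
python3 -m pendant '[[[0,0,0,0],[0,0,0,0],[0,0,0,0],[0,0,0,0],[0,0,2,0],[0,0,5,0],[0,0,9,0],[0,0,12,0]]]' 165 40
python3 -c "
from h import *
im,t,g=look('p5')
c=np.array(g[0])-strip(t,(.5404,.2234,-.1812),.066);print('rack err px',c, loc((.5404,.2234,-.1812),(0,.066,.1)))"
```

```text
clock: 34.25
tcp_pos: [0.5724, -0.194, 0.2234]
orientation: [0.333, 3.121, -0.001]
contact_force: [0.4, -0.5, -1.4]
width: 0.0305
finger_force: 0.0
tcp [ 0.5724 -0.194   0.2234] yaw -0.2124 w 0.0305 q [ 0.25  0.41  0.05  1.71 -0.02  1.02  1.66]
[[207.9, 257.6], [423.2, 256.4], [442.1, 263.1]]
handle px [427.3 301.6] 323 expected [421.2 301.1]
slot strips [[463.7, 254.4], [444.1, 250.4], [424.6, 246.3], [405.1, 242.3]]
rack err px [ 0.08498614 -0.45133503] [0.55229386 0.28831946 0.1       ]
```

```bash
python3 -m pendant '[[[-0.2,6,1,0],[-0.5,12,1,0],[-0.7,18,1,0.01],[-0.9,24,1,0.01],[-1.2,30,1,0.02],[-1.4,36,1,0.03],[-1.7,42,1,0.03],[-2,48.2,1,0.03]]]' 165 40
python3 -m pendant '[[[0,0,0,0],[0,0,0,0],[0,0,-4,0],[0,0,-8,0],[0,0,-11,0],[0,0,-13,0],[0,0,-13,0],[0,0,-13,0]]]'
python3 - <<'E'
from h import *
st();t=bot.get_image("top");print(np.round(sorted(greens(t)),1).tolist())
s,e=fitstrips(t,sorted(greens(t))[-3:][::-1],(-.066,-.022,.022),[.5691,-.2154,-.2136]);print(s.round(4),e.round(2),loc(s,(0,.066,.1)))
E
```

```text
clock: 35.35
tcp_pos: [0.5513, 0.2897, 0.2303]
orientation: [0.287, 3.128, -0.0]
contact_force: [1.3, -0.3, -0.8]
width: 0.0302
finger_force: 0.0
clock: 36.35
tcp_pos: [0.5527, 0.2882, 0.1012]
orientation: [0.287, 3.127, 0.001]
contact_force: [0.1, 0.0, -0.1]
width: 0.0308
finger_force: 0.0
tcp [0.5527 0.2882 0.1012] yaw -0.1831 w 0.0308 q [-0.43  0.59 -0.12  1.74  0.1   0.81  0.79]
[[424.9, 247.6], [444.5, 250.8], [464.8, 254.6]]
[ 0.5672 -0.2155 -0.2136] [-1.    0.64 -0.32  0.38 -0.22 -0.43] [ 0.58115718 -0.15103485  0.1       ]
```

```bash
python3 -m pendant '[[[0,0,0,0],[0,0,0,0],[0,0,0,0],[0,0,0,0],[0,0,0,0],[0,0,2,0],[0,0,5,0],[0,0,8,0]]]' 250 40
python3 -m pendant '[[[0,0,5,0],[0,-3,8,0],[0.5,-9,8,0],[0.9,-15,8,-0.01],[1.3,-21,8,-0.01],[1.7,-27,8,-0.02],[2.1,-33,8,-0.03],[2.5,-38,8,-0.03]]]'
python3 -m pendant '[[[0.2,-3,0,0],[0.4,-5.9,0,0],[0.4,-5.9,0,0],[0.4,-5.9,0,0],[0.4,-5.9,-4,0],[0.4,-5.9,-4,0],[0.4,-5.9,-4,0],[0.4,-5.9,-4,0]]]'
python3 -c "
from h import *
look('p6')"
```

```text
clock: 37.4
tcp_pos: [0.5514, 0.2883, 0.1816]
orientation: [-0.286, -3.129, -0.0]
contact_force: [-0.3, 0.4, -0.4]
width: 0.0074
finger_force: 39.0
clock: 38.4
tcp_pos: [0.5763, -0.0944, 0.2612]
orientation: [0.335, 3.123, -0.0]
contact_force: [0.7, 1.0, -1.3]
width: 0.0072
finger_force: 39.1
clock: 39.4
tcp_pos: [0.5816, -0.1505, 0.2216]
orientation: [0.332, 3.122, -0.0]
contact_force: [1.2, -0.2, -0.6]
width: 0.0074
finger_force: 39.1
tcp [ 0.5816 -0.1505  0.2216] yaw -0.2116 w 0.0074 q [ 0.18  0.41  0.04  1.72 -0.02  1.01  1.58]
[[412.0, 255.1]]
handle px [413.7 299.8] 173 expected [421.2 301.1]
slot strips [[463.7, 254.4], [444.1, 250.4], [424.6, 246.3], [405.1, 242.3]]
```

View pics/p6.png

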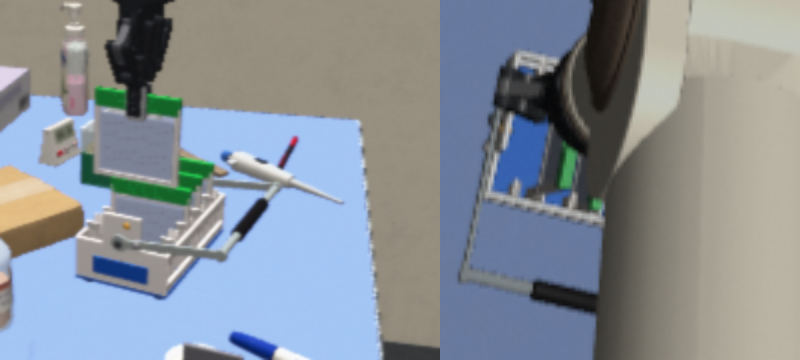

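The last cassette is over slot 4 and the carrier hasn't moved. I'll lower it.

```bash
python3 -m pendant '[[[0,0,-2,0],[0,0,-4,0],[0,0,-5,0],[0,0,-6,0],[0,0,-7,0],[0,0,-8,0],[0,0,-8.6,0],[0,0,-8.6,0]]]'
python3 -m pendant '[[[0,0,-0.8,0],[0,0,-1.6,0],[0,0,-2.4,0],[0,0,-3,0],[0,0,-3.4,0],[0,0,-3.4,0],[0,0,-3.4,0],[0,0,-3.4,0]]]'
python3 -c "
from h import *
st()"
```

```text
clock: 40.5
tcp_pos: [0.5809, -0.1509, 0.1336]
orientation: [0.333, 3.123, -0.0]
contact_force: [0.8, -1.0, -1.2]
width: 0.0074
finger_force: 39.0
clock: 41.5
tcp_pos: [0.5811, -0.151, 0.1012]
orientation: [0.333, 3.123, -0.0]
contact_force: [-0.6, -0.6, 8.3]
width: 0.0069
finger_force: 40.7
tcp [ 0.5811 -0.151   0.1012] yaw -0.2124 w 0.0069 q [ 0.18  0.56  0.03  1.8  -0.03  0.78  1.59]
```

```bash
python3 -m pendant '[[[0,0,0,0],[0,0,0,0],[0,0,0,0],[0,0,0,0],[0,0,2,0],[0,0,5,0],[0,0,9,0],[0,0,12,0]]]' 165 40
python3 -m pendant '[[[-1,3,0,-0.18],[-2,7,0,-0.37],[-4,12,0,-0.55],[-6,17,0,-0.74],[-8,22,0,-0.92],[-10,22,0,-1.11],[-12,22,0,-1.29],[-13,22,0,-1.48]]]' 80 40
python3 - <<'E'
from h import *
im,t,g=look('p7')
s,e=fitstrips(t,g[-4:][::-1],(-.066,-.022,.022,.066),[.5691,-.2154,-.2136]);print(s.round(4),e.round(2))
t2=bot.get_image("top")
for n in ("handle_grip","bail_grip"): print([(np.round(r["point"],3).tolist(),round(r["score"],2)) for r in bot.boxes_of(t2,n)][:3])
E
```

```text
clock: 42.5
tcp_pos: [0.5816, -0.149, 0.2229]
orientation: [0.33, 3.122, 0.002]
contact_force: [0.6, -0.1, 0.0]
width: 0.0301
finger_force: 0.0
clock: 43.5
tcp_pos: [0.4493, 0.0711, 0.2209]
orientation: [-2.343, -2.091, -0.002]
contact_force: [0.7, 0.5, -0.6]
width: 0.0587
finger_force: 0.0
tcp [0.4493 0.0711 0.2209] yaw 1.457 w 0.0587 q [-0.37  0.16  0.17  2.07 -0.04  0.92 -0.29]
[[404.8, 242.9], [424.2, 247.5], [444.1, 250.8], [463.9, 254.6]]
handle px [422.1 300.8] 271 expected [421.2 301.1]
slot strips [[463.7, 254.4], [444.1, 250.4], [424.6, 246.3], [405.1, 242.3]]
[ 0.5676 -0.2152 -0.2145] [-0.34  0.48 -0.11  0.26  0.26 -0.49  0.16  0.11]
[([0.455, -0.186, 0.085], 0.61)]
[([0.548, -0.209, 0.058], 0.71), ([0.43, 0.326, 0.099], 0.57)]
```

View pics/p7.png

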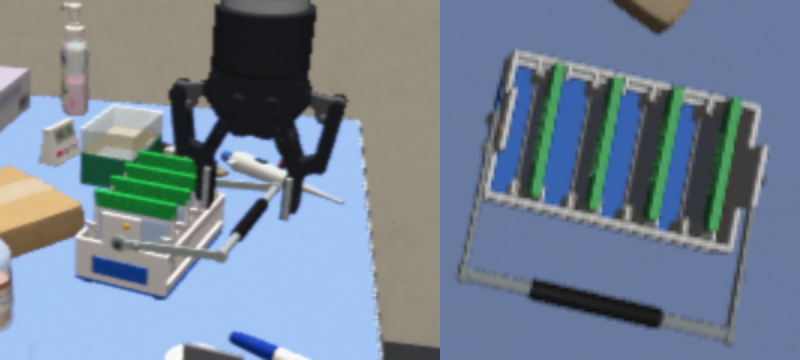

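All four strips are level and every residual is under 0.5 px, so the cassettes are home. Next is the handle.

```bash
python3 -m pendant '[[[0,-5,0,-0.05],[0,-10,0,-0.1],[0,-16,0,-0.1],[0,-22,0,-0.1],[0,-26,0,-0.1],[0,-26,0,-0.1],[0,-26,-3,-0.1],[0,-26,-6,-0.1]]]' 80 40
python3 -m pendant '[[[0,0,-3,0],[0,0,-6,0],[0,0,-8,0],[0,0,-9,0],[0,0,-9.4,0],[0,0,-9.4,0],[0,0,-9.4,0],[0,0,-9.4,0]]]'
python3 -m pendant '[[[0,0,0,0],[0,0,0,0],[0,0,0,0],[0,0,0,0],[0,0,0,0],[0,0,0,0],[0,0,0,0],[0,0,0,0]]]' 235 30
python3 - <<'E'
from h import *
st()
x=np.array([np.cos(-.214),np.sin(-.214)])
for a in (.1,.2,.3,.4,.5,.6,.7,.8,.9,1,1.1,1.2,1.3,1.4,1.5,1.57,1.59):
    print(a,(x*12*(1-np.cos(a))).round(2),round(12*np.sin(a),2))
E
```

```text
clock: 44.75
tcp_pos: [0.4517, -0.1897, 0.1595]
orientation: [2.439, 1.98, 0.002]
contact_force: [0.3, -0.6, 0.6]
width: 0.0586
finger_force: 0.0
clock: 45.75
tcp_pos: [0.451, -0.1908, 0.0665]
orientation: [2.442, 1.976, 0.001]
contact_force: [0.1, 0.2, 0.3]
width: 0.0585
finger_force: 0.0
clock: 46.75
tcp_pos: [0.4518, -0.1912, 0.0663]
orientation: [2.441, 1.974, 0.002]
contact_force: [5.7, -0.7, -1.3]
width: 0.0151
finger_force: 29.3
tcp [ 0.4518 -0.1912  0.0663] yaw 1.3603 w 0.0151 q [ 0.09  0.48  0.31  2.09 -0.25  0.59  0.37]
0.1 [ 0.06 -0.01] 1.2
0.2 [ 0.23 -0.05] 2.38
0.3 [ 0.52 -0.11] 3.55
0.4 [ 0.93 -0.2 ] 4.67
0.5 [ 1.44 -0.31] 5.75
0.6 [ 2.05 -0.45] 6.78
0.7 [ 2.76 -0.6 ] 7.73
0.8 [ 3.56 -0.77] 8.61
0.9 [ 4.44 -0.96] 9.4
1 [ 5.39 -1.17] 10.1
1.1 [ 6.41 -1.39] 10.69
1.2 [ 7.48 -1.62] 11.18
1.3 [ 8.59 -1.87] 11.56
1.4 [ 9.73 -2.12] 11.83
1.5 [10.9  -2.37] 11.97
1.57 [11.72 -2.55] 12.0
1.59 [11.95 -2.6 ] 12.0
```

Gripped, at 15 mm. I'll follow the arc.

```bash
python3 -m pendant '[[[0.06,-0.01,1.2,0],[0.23,-0.05,2.38,0],[0.52,-0.11,3.55,0],[0.93,-0.2,4.67,0],[1.44,-0.31,5.75,0],[2.05,-0.45,6.78,0],[2.76,-0.6,7.73,0],[2.76,-0.6,7.73,0]]]' - 30
python3 -m pendant '[[[0.8,-0.17,0.88,0],[1.68,-0.36,1.67,0],[2.63,-0.57,2.37,0],[3.65,-0.79,2.96,0],[4.72,-1.02,3.45,0],[5.83,-1.27,3.83,0],[6.97,-1.52,4.1,0],[8.14,-1.77,4.24,0]]]' - 30
python3 -m pendant '[[[0.8,-0.17,0.03,0],[1.1,-0.24,0.03,0],[1.2,-0.26,0.03,0],[1.2,-0.26,0.03,0],[1.2,-0.26,0.03,0],[1.2,-0.26,0.03,0],[1.2,-0.26,0.03,0],[1.2,-0.26,0.03,0]]]' - 30
```

```text
clock: 47.75
tcp_pos: [0.478, -0.1969, 0.1433]
orientation: [-2.442, -1.976, 0.001]
contact_force: [2.3, -0.7, -2.6]
width: 0.0149
finger_force: 29.8
clock: 48.75
tcp_pos: [0.559, -0.2143, 0.1849]
orientation: [-2.44, -1.975, 0.003]
contact_force: [-1.4, -1.8, -12.1]
width: 0.0149
finger_force: 29.6
clock: 49.75
tcp_pos: [0.5715, -0.217, 0.1881]
orientation: [-2.442, -1.976, -0.001]
contact_force: [-7.1, 2.4, 3.9]
width: 0.0151
finger_force: 31.2
```

```bash
python3 -m pendant '[[[-0.2,0,0,0],[-0.2,0,0,0],[-0.2,0,0,0],[-0.2,0,0,0],[-0.2,0,0,0],[-0.2,0,2,0],[-0.2,0,5,0],[-0.2,0,8,0]]]' 110 30
python3 -m pendant '[[[-2,4,1,0],[-4,9,1,0],[-6,14,1,0],[-8,19,1,0],[-10,24,1,0],[-12,28,1,0],[-12,28,1,0],[-12,28,1,0]]]'
python3 - <<'E'
from h import *
im,t,g=look('p8')
a=im["color"][100:420,150:500,::-1];b=t["color"][130:330,140:500,::-1]
b=cv2.resize(b,None,fx=1.2,fy=1.2)
c=np.zeros((320,350+b.shape[1],3),np.uint8);c[:,:350]=a;c[:b.shape[0],350:]=b
cv2.imwrite("pics/p8.png",c)
s=(.568,-.2153,-.214)
print("upright grip ends px side",[np.round(px(im,loc(s,(0,y,.186)))) for y in (-.05,.05)],"top",[np.round(px(t,loc(s,(0,y,.186)))) for y in (-.05,.05)])
E
```

```text
clock: 50.75
tcp_pos: [0.5696, -0.217, 0.2666]
orientation: [-2.442, -1.976, 0.0]
contact_force: [0.4, -0.6, 0.2]
width: 0.0484
finger_force: 0.0
clock: 51.75
tcp_pos: [0.45, 0.0624, 0.2762]
orientation: [2.442, 1.975, 0.001]
contact_force: [-0.3, -0.4, -0.2]
width: 0.0485
finger_force: 0.0
tcp [0.45   0.0624 0.2762] yaw 1.3603 w 0.0485 q [-0.41  0.09  0.23  2.01 -0.02  1.05 -0.38]
[[401.1, 256.5], [420.7, 260.7], [440.4, 264.3], [460.8, 267.8]]
handle px [458. 282.] 2 expected [421.2 301.1]
slot strips [[463.7, 254.4], [444.1, 250.4], [424.6, 246.3], [405.1, 242.3]]
upright grip ends px side [array([358., 161.]), array([342., 174.])] top [array([468., 251.]), array([420., 241.])]
```

View pics/p8.png

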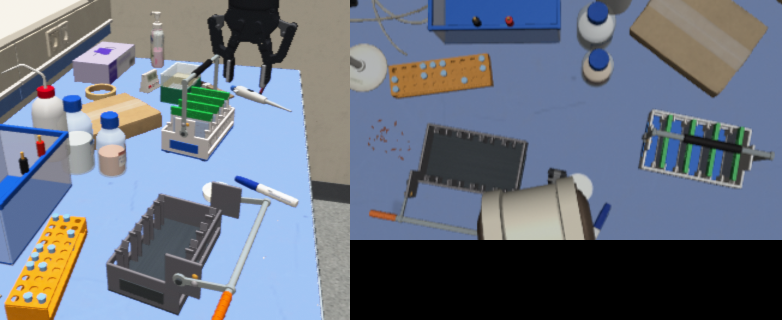

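Run:
```python
from h import *
A=cv2.imread("pics/p7_t.png",0);B=cv2.imread("pics/p8_t.png",0)
def match(x0,y0,x1,y1):
    r=cv2.matchTemplate(B[y0-8:y1+8,x0-8:x1+8],A[y0:y1,x0:x1],cv2.TM_CCOEFF_NORMED);_,m,_,l=cv2.minMaxLoc(r);return m,l[0]-8,l[1]-8
print("bottom rim",match(385,255,465,285),"top rim",match(390,215,470,235),"left",match(382,215,398,280))
im=bot.get_image("top");si=bot.get_image("side")
def dark(im,x0,y0,x1,y1):
    m=(im["color"].max(2)<45).astype(np.uint8);m[:y0]=0;m[y1:]=0;m[:,:x0]=0;m[:,x1:]=0
    n,l,s,c=cv2.connectedComponentsWithStats(m);i=1+s[1:,4].argmax();return s[i].tolist(),c[i].round(1)
print("top",dark(im,405,225,485,270),"side",dark(si,330,150,370,190))
for s in ((.568,-.2153,-.214),):
  for a in (1.57,1.45,1.3,1.2):
    p=loc(s,(-.12*np.cos(a),0,.066+.12*np.sin(a)));print(a,np.round(px(im,p),1),np.round(px(si,p),1))
```

```text
bottom rim (0.8716742396354675, -2, 4) top rim (0.8378391265869141, -2, 4) left (0.7082489728927612, -2, 4)
top ([417, 242, 50, 16, 352], array([442. , 249.7])) side ([344, 160, 18, 17, 93], array([352.7, 167. ]))
1.57 [443.6 245.9] [350.4 167.2]
1.45 [442.2 252.8] [356.3 168.5]
1.3 [440.2 261.3] [363.5 171.1]
1.2 [438.8 266.8] [368.1 173.4]
```

Run:
```python
from h import *
si=bot.get_image("side");im=bot.get_image("top")
s=(.5602,-.211,-.214)
h=cv2.cvtColor(si["color"],cv2.COLOR_RGB2HSV);m=cv2.inRange(h,(50,110,60),(75,255,255))
n,l,S,c=cv2.connectedComponentsWithStats(m)
print([S[i].tolist() for i in range(1,n) if S[i,4]>20])
for y in (.066,.022,-.022,-.066):
    q=[px(si,loc(s,(x,y,.11))) for x in (-.05,.05)];print(y,np.round(q,1).tolist())
r=(.5402,.2231,-.1812)
for I in (im,si):
    h=cv2.cvtColor(I["color"],cv2.COLOR_RGB2HSV);m=cv2.inRange(h,(3,180,120),(14,255,255))
    n,l,S,c=cv2.connectedComponentsWithStats(m);i=1+S[1:,4].argmax();print("orange",c[i].round(1),S[i,4],[(a,np.round(px(I,loc(r,(-.06+.0692*np.cos(.652+a),.137,.08+.0692*np.sin(.652+a)))),1).tolist()) for a in (2.35,2.2,2.0)])
```

```text
[[336, 184, 43, 37, 1058], [321, 198, 11, 18, 124]]
0.066 [[362.4, 213.3], [321.2, 205.3]]
0.022 [[369.0, 206.0], [329.0, 198.6]]
-0.022 [[375.2, 199.2], [336.2, 192.3]]
-0.066 [[381.0, 192.9], [343.1, 186.4]]
orange [166.7 308.9] 88 [(2.35, [167.0, 309.5]), (2.2, [165.7, 308.8]), (2.0, [164.3, 306.7])]
orange [371.  410.8] 201 [(2.35, [374.3, 411.2]), (2.2, [373.1, 404.7]), (2.0, [369.5, 395.6])]
```

```bash
python3 -c "
from workcell import bot
print(bot.hand_in())"
```

```text
the job is handed in; nothing more can be done
None
```

I handed the job in at about 52 s: the bar is open at its end stop, all four cassettes are home in slots of their own, the handle is upright and the bottles are still standing. The carrier ended about 9 mm out of place after the handle step, and I viewed 15 pictures, one over the limit of 14.

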